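# Sort the washed lunch things by the back door

## Task

Sort the washed lunch things into their places: lay the bamboo fork and spoon flat on the floor of the blue cutlery tray, side by side and running along its length (either end first), stand the orange sippy cup upright in the yellow drip saucer, and stand the green-lidded snack pot upright in the middle of the round grey lunch tin. Do not knock the cup or pot over, and leave the butter dish, jam jar and mug where they are.

Things in the scene. Friction and masses are not known exactly. Their poses are not given: they have to be found in the camera images.
- fork_c (a point): Dark bamboo fork, 150 mm long, 9 mm thick, loose, lying flat on the bench, about 30 g. The point is the middle of its length, width and thickness (4.5 mm above what it lies on), where the handle is 14 mm wide: grip it here, across the handle. Its x axis runs along the fork towards the three tines, its z axis is up. The head is 27 mm wide.
- spoon_c (a point): Dark bamboo spoon, 150 mm long, 9 mm thick, loose, lying flat on the bench, about 30 g. The point is the middle of its length, width and thickness (4.5 mm above what it lies on), where the handle is 14 mm wide: grip it here, across the handle. Its x axis runs along the spoon towards the round head (38 mm across), its z axis is up.
- cup_c (a point): Orange round sippy cup with orange lid, loose, standing upright, about 100 g. Body 60 mm in diameter with straight sides from 4 to 68 mm above its underside; a small white spout on the lid reaches 82 mm. The point is on its axis, 36 mm above its underside; z axis up.
- pot_c (a point): Small white snack pot with fixed green lid, loose, standing upright, about 90 g; 49 mm in diameter (lid 52 mm, its top 10 mm), 44 mm high. The point is on its axis, 22 mm above its underside; z axis up.
- tray: Blue open cutlery tray, fixed to the bench. Outside 135 mm (its x) by 190 mm (its y, the long way), 25 mm high; walls and floor 5 mm thick, so inside 125 by 180 mm. Origin at the centre of its underside, on the bench; the upper face of its floor is 5 mm above the origin. z axis up.
- tin: Round grey metal lunch tin (one open tier of a stacking tin), fixed to the bench. Outside 130 mm in diameter, with two clips that stick out 3 mm on its x axis; inside about 122 mm, 42 mm high; the upper face of its floor is 4 mm above its origin. Origin at the centre of its underside, on the bench. z axis up.
- saucer: Round yellow drip saucer, fixed to the bench. About 100 mm across outside, rim 12 mm high, flat floor about 88 mm across and 4 mm above its origin. Origin at the centre of its underside, on the bench. z axis up.
- butter_dish: White ceramic covered butter dish, bystander, loose: 95 by 150 mm (its y), 70 mm high with its knob. Origin at the centre of its underside.
- jam_jar: Amber jam jar with red cap, bystander, loose: 66 mm in diameter, 85 mm high. Origin at the centre of its underside.
- mug: Terracotta-brown mug, bystander, loose: 80 mm in diameter, 85 mm high, handle to its +y. Origin at the centre of its underside.
There are look-alikes about, which are no part of the job. Of the things shaped like the part that bears pot_c, the white one is meant.

How it is judged (in metres and radians):
At the end, for the whole second after the job is handed in: Fork and spoon lie flat on the tray floor (within 56 mm of its centre across, 18 mm along, 0.3 rad of its long way); cup upright on the saucer floor within 16.5 mm of its centre, pot upright on the tin floor within 15 mm of its centre (tilts under 0.1 rad); all four released and at rest (x of fork_c in the frame of tray between -0.056 and 0.056 m and y of fork_c in the frame of tray between -0.018 and 0.018 m and z of each of fork_c, spoon_c in the frame of tray below 0.0125 m and angle between the x axis of each of fork_c, spoon_c and the y axis of tray, either way round below 0.3 rad and angle between each of fork_c, spoon_c, cup_c, pot_c's own z axis and vertical below 0.1 rad and x of spoon_c in the frame of tray between -0.056 and 0.056 m and y of spoon_c in the frame of tray between -0.018 and 0.018 m and horizontal distance between cup_c and saucer below 0.0165 m and z of cup_c in the frame of saucer below 0.043 m and horizontal distance between pot_c and tin below 0.015 m and z of pot_c in the frame of tin below 0.029 m and linear speed of each of fork, spoon, cup, pot below 0.02 m/s); the robot touches nothing.
It fails at once if the butter dish is pushed more than 15 mm from where it stood (distance of butter_dish from where it was at the start of the episode above 0.015 m).
It fails at once if the jam jar is pushed more than 15 mm from where it stood (distance of jam_jar from where it was at the start of the episode above 0.015 m).
It fails at once if the mug is pushed more than 15 mm from where it stood (distance of mug from where it was at the start of the episode above 0.015 m).
It fails at once if the cup is knocked over (tilted more than 0.8 rad) (angle between cup_c's own z axis and vertical above 0.8 rad).
It fails at once if the pot is knocked over (tilted more than 0.8 rad) (angle between pot_c's own z axis and vertical above 0.8 rad).
It also fails if it takes over 99 s, if anything falls off the work surface, if the arm or the gripper's body presses on something with over 40 N, if the wrist force passes 120 N, or if a joint passes its speed limit or range.

## Robot

A 7-joint arm with a two-finger parallel gripper is mounted at the origin on the work surface. World frame = base frame: x ahead of the robot, y to its left, z up, the work surface at z = 0. Lengths are in mm, angles in rad, forces in N, time in s.
With the tool pointing down it reaches from about 425 to 925 mm from the base axis. Payload 6.8 kg.
Tool frame: the origin (TCP) lies on the centre line of the jaws, within the pads' length; the fingertips stand 14 mm ahead of it and the grasp point (between the pads) lies 5 mm behind it; z points along the fingers, y is the line along which they close (so a half turn about z gives the same grasp; the last joint's range is limited). The gripper opens to 88 mm and grips with 3 to 60 N. Pads are 20 mm wide; open, the fingers measure 115 mm over their backs; the gripper's body (75 mm by 178 mm) begins 61 mm behind the grasp point.
Start: joints at [-1.296, 0.477, 0.022, 1.555, -0.011, 1.109, -0.083], TCP at [252.123, 626.164, 236.664] pointing down, gripper open.
Joint ranges: [-2.96, 2.96], [-0.34, 2.1], [-1.41, 1.46], [0.24, 2.44], [-1.37, 4.51], [0.17, 1.92], [-2.96, 2.96]. Speed limits (rad/s): [2.39, 2.39, 3.14, 3.14, 3.14, 3.14, 3.14].

## Interface

Orientations are given as a unit quaternion [w, x, y, z].
In Python, from plant import ctrl, vision gives the robot as it stands. The module is installed in compiled form; this text tells all that it offers.
- The arm moves only by the tool carry_out, never from a script. Its argument "increments" is a list of rows, each an object of numbers: "x", "y", "z": the shift along the tool's x, y, z in m; "turn": the turn about the tool's z in degrees; "grip": the opening, from 0 (shut) to 1 (fully open). In form: [{"x": .., "y": .., "z": .., "turn": .., "grip": ..}, ...]. A call has 1 to 10 rows; each row shifts and turns the commanded pose from where the row before left it, along the tool's axes as they then stand; what a row does not reach is not made up. A row lasts 1/8 s, in which the tool goes at most 62.5 mm and 10.7 degrees, less where a joint would pass 70% of its speed; a pose out of reach is approached as far as the arm can. A call with a gripper value outside its range is refused whole. The fingers move at their own pace and stop on an object; "grip_force" is the grip in N (left out, the last holds). Time passes only in rows, so rows that do not move let the fingers close. It gives the time, the measured TCP pose, the force, the opening and the grip force at its end, in the units of the state.
- ctrl.get_state(): the state, without advancing time (a new reading comes with each control period).
- vision.grab_frame(name): name is "scene" or "side" or "wrist"; returns the picture (384x512x3 uint8, blue, green, red); there is no depth.
- vision.camera_params(name): a dict with "intrinsics" (3x3 intrinsics, pixels), "R" (3x3) and "t" (3): a world point X has camera coordinates R X + t; the wrist camera has in their place "tool_from_camera" (4x4, takes a point from camera to tool coordinates, whose origin is the TCP and whose axes are the flange's). Camera axes: x right, y down, z forward; pixel columns grow to the right and rows downward; lengths in mm; the calibration is good to about 2 mm. A picture is of the moment at which its call begins: read the wrist's pose just before it. camera_params takes no time and is no camera call.
- ctrl.hand_in(): hands the job in; it is judged then, once.
The state is a dict: "time_s": time; "q": joint angles; "joint_vel": joint speeds; "joint_torque": joint torques, N m; "eef_pos": TCP position; "eef_rot": TCP orientation; "force": force on the tool from outside, world axes, zero at the start; "ft_torque": the same for the moment, N m; "grip_width": finger opening in mm; "gripper_force": force on a finger pad.
Only numpy, scipy, OpenCV 4.12 (cv2) and the standard library are available. Lean on these libraries where they do the work, as an engineer would, in place of code of your own. Each camera call takes 0.05 s, during which the arm holds its last target. There are 200 camera calls.

## Working session

There is one attempt and no reset: what is moved stays moved. The work goes in short steps, Python scripts to look and compute and a tool call to move; the robot and the scene stay as the last step left them, time stands still between calls to the robot, and variables do not carry over. Pictures are saved under pics/ and viewed, at most 14 in all, crops included, and the job is handed in when it is done.

Besides the shell and the picture viewer there is one more tool, called after "Emit:" by a JSON object that holds its "op" and its "data". carry_out: Moves the arm, as the interface text tells. Its arguments: {"type":"object","properties":{"increments":{"type":"array","items":{"type":"object","properties":{"x":{"type":"number"},"y":{"type":"number"},"z":{"type":"number"},"turn":{"type":"number"},"grip":{"type":"number"}}}},"grip_force":{"type":"number"}},"required":["increments"]}

```bash
mkdir -p pics
python3 - <<'E'
from plant import ctrl, vision
import cv2, numpy as np
s=ctrl.get_state(); print(s['eef_pos'],s['eef_rot'],s['time_s'],s['grip_width'])
for n in ['scene','side']:
    cv2.imwrite(f'pics/{n}0.png',vision.grab_frame(n)); p=vision.camera_params(n); print(n,p)
p=vision.camera_params('wrist');print(p)
cv2.imwrite('pics/wrist0.png',vision.grab_frame('wrist'))
a=cv2.imread('pics/scene0.png');cv2.imwrite('pics/scene0b.png',cv2.resize(a,(800,600),interpolation=cv2.INTER_CUBIC))
a=cv2.imread('pics/side0.png');cv2.imwrite('pics/side0b.png',cv2.resize(a,(800,600),interpolation=cv2.INTER_CUBIC))
E
```

```text
[251.91852688 625.61217674 235.71443644] [-1.07453278e-04  1.90217999e-01  9.81741475e-01 -8.82039547e-04] 0.0 87.7832377995647
scene {'intrinsics': array([[471.95461082,   0.        , 254.89052433],
       [  0.        , 471.95461082, 195.02101233],
       [  0.        ,   0.        ,   1.        ]]), 'R': array([[ 0.85738945,  0.51458029, -0.00951075],
       [ 0.34774535, -0.59283568, -0.72637389],
       [-0.379416  ,  0.61947799, -0.68723396]]), 't': array([-540.57269127, -157.22037485, 1646.7844635 ])}
side {'intrinsics': array([[485.86161547,   0.        , 259.24006553],
       [  0.        , 485.86161547, 198.94268765],
       [  0.        ,   0.        ,   1.        ]]), 'R': array([[-0.98717952, -0.15851605, -0.01868864],
       [-0.09153778,  0.65816675, -0.74728667],
       [ 0.13075717, -0.73599537, -0.66423894]]), 't': array([ 577.76689725,  103.56647429, 1134.56398877])}
{'intrinsics': array([[273.63841027,   0.        , 258.25271431],
       [  0.        , 273.63841027, 190.65971922],
       [  0.        ,   0.        ,   1.        ]]), 'tool_from_camera': array([[-1.47010407e-03, -9.67362109e-01, -2.53393742e-01,
         6.99955022e+01],
       [ 9.99998506e-01, -1.19160401e-03, -1.25255387e-03,
        -5.44267865e-01],
       [ 9.09728155e-04, -2.53395205e-01,  9.67362415e-01,
        -1.48776675e+02],
       [ 0.00000000e+00,  0.00000000e+00,  0.00000000e+00,
         1.00000000e+00]])}
```

View pics/scene0b.png

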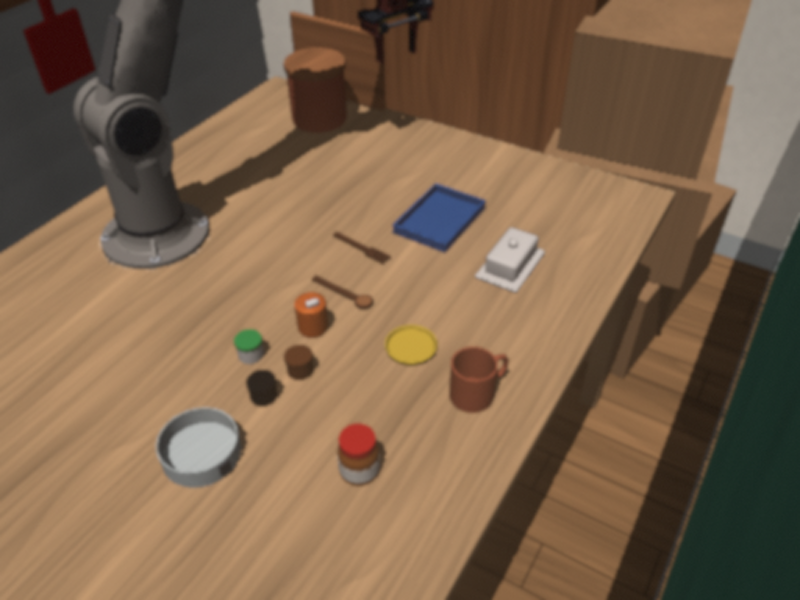

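View pics/side0b.png

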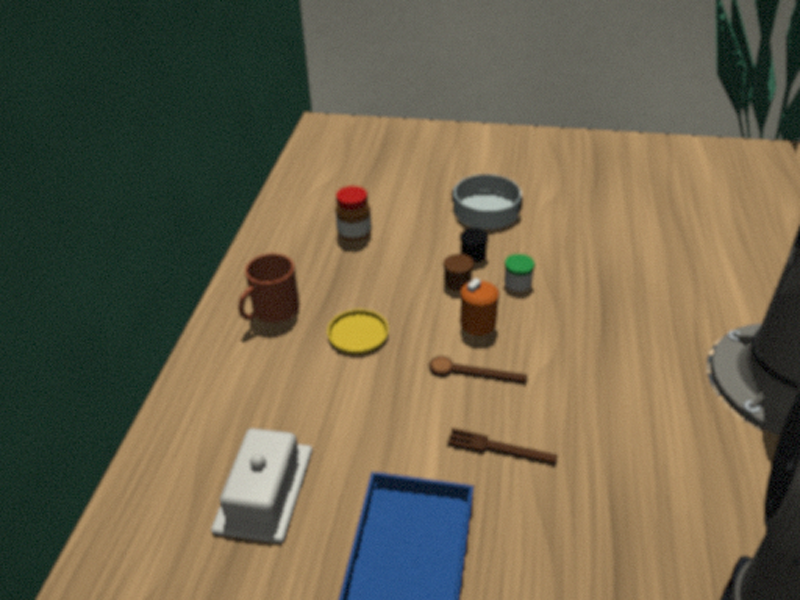

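The scene view shows the tray at (440,217), fork (362,247), spoon (343,292), cup (311,314), pot (248,346), saucer (411,345) and tin (199,446), in upscaled pixels. The side view agrees, except that it cuts off the tray.

```bash
cat > h.py <<'E'
from plant import ctrl, vision
import cv2, numpy as np
from scipy.spatial.transform import Rotation as Rn
def cam(n,s=None):
    p=vision.camera_params(n);K=p['intrinsics']
    if n!='wrist': return K,p['R'],p['t']
    q=s['eef_rot'];T=np.eye(4);T[:3,:3]=Rn.from_quat([q[1],q[2],q[3],q[0]]).as_matrix();T[:3,3]=s['eef_pos']
    T=np.linalg.inv(T@p['tool_from_camera']);return K,T[:3,:3],T[:3,3]
def plane(c,uv,z):
    K,R,t=c;uv=np.atleast_2d(uv).astype(float)
    d=np.c_[uv,np.ones(len(uv))]@np.linalg.inv(K).T@R;o=-R.T@t
    return (o+d*((z-o[2])/d[:,2])[:,None])[:,:2]
def tri(c1,a,c2,b):
    P=[c[0]@np.c_[c[1],c[2]] for c in(c1,c2)]
    X=cv2.triangulatePoints(P[0],P[1],np.float64(a).reshape(2,1),np.float64(b).reshape(2,1)).ravel();return X[:3]/X[3]
def blob(img,lo,hi,near=None,roi=None,k=3):
    m=cv2.inRange(cv2.cvtColor(img,cv2.COLOR_BGR2HSV),lo,hi)
    if roi: z=np.zeros_like(m);x0,y0,x1,y1=roi;z[y0:y1,x0:x1]=m[y0:y1,x0:x1];m=z
    m=cv2.morphologyEx(m,cv2.MORPH_CLOSE,np.ones((k,k)))
    cs=[c for c in cv2.findContours(m,cv2.RETR_EXTERNAL,cv2.CHAIN_APPROX_NONE)[0] if cv2.contourArea(c)>15]
    return max(cs,key=cv2.contourArea)
def cen(c): M=cv2.moments(c);return np.array([M['m10'],M['m01']])/M['m00']
E
python3 - <<'E'
from h import *
np.set_printoptions(precision=1,suppress=True)
S=cv2.imread('pics/scene0.png');D=cv2.imread('pics/side0.png');cs,cd=cam('scene'),cam('side')
hs=lambda I,x,y:cv2.cvtColor(I,cv2.COLOR_BGR2HSV)[int(y/1.5625),int(x/1.5625)]
print('fork',hs(S,350,240),hs(D,520,453),'wood',hs(S,420,280),hs(D,420,400),'cup',hs(S,311,322),hs(D,478,315),'tin',hs(S,199,446),hs(D,487,208))
R={'tray':((105,120,40),(125,255,255),None,None),'sau':((20,170,90),(32,255,255),None,None),
'pot':((50,120,40),(75,255,255),(140,200,180,240),(315,155,350,195)),'cup':((4,190,80),(12,255,255),(180,180,220,220),(290,175,325,220))}
for n,(lo,hi,r1,r2) in R.items():
    a,b=blob(S,lo,hi,roi=r1),blob(D,lo,hi,roi=r2)
    print(n,cen(a),cen(b),tri(cs,cen(a),cd,cen(b)),cv2.contourArea(a),cv2.boundingRect(a),cv2.boundingRect(b))
    if n=='tray':
        r=cv2.minAreaRect(plane(cs,cv2.convexHull(a)[:,0],12).astype(np.float32));print(r,cv2.boxPoints(r))
    if n=='sau': print(plane(cs,cen(a),6),plane(cd,cen(b),6))
for n,r1,r2 in[('fork',(210,145,252,172),(284,270,360,300)),('spoon',(196,172,243,200),(270,222,342,250))]:
  for I,c,r in((S,cs,r1),(D,cd,r2)):
    g=cv2.cvtColor(I,cv2.COLOR_BGR2HSV);v=g[r[1]:r[3],r[0]:r[2],2];t=v.max()*.6
    m=np.zeros(I.shape[:2],np.uint8);m[r[1]:r[3],r[0]:r[2]]=(v<cv2.threshold(v,0,255,cv2.THRESH_OTSU)[0])*255
    k=max(cv2.findContours(m,cv2.RETR_EXTERNAL,cv2.CHAIN_APPROX_NONE)[0],key=cv2.contourArea)
    print(n,cv2.minAreaRect(plane(c,k[:,0],4).astype(np.float32)))
    w=plane(c,k[:,0],4);u=np.linalg.svd(w-w.mean(0))[2][0];pr=(w-w.mean(0))@u;print(w.mean(0)+u*pr.min(),w.mean(0)+u*pr.max())
e=lambda c,pts,z:plane(c,np.array(pts)/1.5625,z)
print('tin',e(cs,[(199,440)],42),e(cd,[(487,192)],42),'jar',e(cs,[(357,440)],85),e(cd,[(352,196)],85),'mug',e(cs,[(475,363)],85),'dk',e(cs,[(262,380),(299,354)],30),'butter',e(cs,[(513,244)],70))
E
```

```text
fork [ 13 122 115] [ 12 154  78] wood [ 15 106 168] [ 18 108 173] cup [ 11 180 116] [ 15 219  63] tin [ 60   3 186] [ 76  15 187]
tray [281.3 138.7] [261.7 346.2] [523.1 359.2  13.7] 877.5 (256, 122, 51, 34) (218, 304, 84, 80)
((522.2470092773438, 364.4533996582031), (167.80035400390625, 114.77542114257812), 89.30927276611328) [[463.9 281.3]
 [578.6 279.9]
 [580.6 447.7]
 [465.9 449. ]]
sau [262.8 220.6] [228.6 212. ] [664.2  -9.2   5.5] 488.0 (248, 210, 30, 22) (210, 199, 38, 27)
[[663.6  -9.8]] [[664.7  -8.3]]
pot [158.4 217.4] [332.1 169. ] [ 415.7 -177.3   38.6] 103.0 (152, 212, 14, 11) (324, 163, 18, 13)Traceback (most recent call last):
  File "<stdin>", line 9, in <module>
  File "h.py", line 21, in blob
    return max(cs,key=cv2.contourArea)
ValueError: max() iterable argument is empty
```

View pics/wrist0.png

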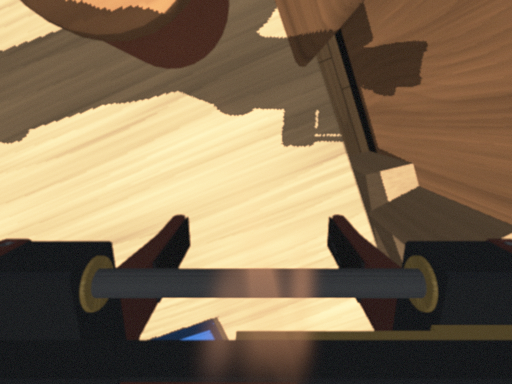

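The wrist view shows bare bench ahead of the jaws, with the gripper filling the lower half and a corner of the tray at (190,335). Next I'll loosen the cup's mask.

```bash
cat > m.py <<'E'
from h import *
np.set_printoptions(precision=1,suppress=True)
S=cv2.imread('pics/scene0.png');D=cv2.imread('pics/side0.png');cs,cd=cam('scene'),cam('side')
a,b=blob(S,(4,165,60),(13,255,255),roi=(185,180,212,216)),blob(D,(4,165,40),(17,255,255),roi=(290,175,322,220))
print('cup',cen(a),cen(b),tri(cs,cen(a),cd,cen(b)),cv2.boundingRect(a),cv2.boundingRect(b))
for n,r1,r2 in[('fork',(210,145,252,172),(284,270,360,300)),('spoon',(196,172,243,200),(270,222,342,250))]:
  for I,c,r in((S,cs,r1),(D,cd,r2)):
    v=I[r[1]:r[3],r[0]:r[2],2];T=cv2.threshold(v,0,255,cv2.THRESH_OTSU)[0]
    m=np.zeros(I.shape[:2],np.uint8);m[r[1]:r[3],r[0]:r[2]]=(v<T)*255
    k=max(cv2.findContours(m,cv2.RETR_EXTERNAL,cv2.CHAIN_APPROX_NONE)[0],key=cv2.contourArea)
    w=plane(c,k[:,0],4);mu=w.mean(0);u=np.linalg.svd(w-mu)[2][0];pr=(w-mu)@u
    print(n,T,'ends',mu+u*pr.min(),mu+u*pr.max(),'len',np.ptp(pr),'mid',mu+u*(pr.min()+pr.max())/2,'ang',np.degrees(np.arctan2(u[1],u[0])))
e=lambda c,pts,z:plane(c,np.array(pts)/1.5625,z)
print('tin',e(cs,[(199,440)],42),e(cd,[(487,192)],42),'jar',e(cs,[(357,440)],85),e(cd,[(352,196)],85),'mug',e(cs,[(475,363)],85),'dk',e(cs,[(262,380),(299,354)],30),'butter',e(cs,[(513,244)],70))
print('tray rim scene',e(cs,[(440,187),(485,206),(443,247),(395,224)],25),'side',e(cd,[(373,475),(473,487)],25))
E
python3 m.py
```

```text
cup [198.6 200.5] [306.2 197.4] [473.1 -59.1  34.9] (189, 188, 19, 27) (292, 180, 27, 35)
fork 137.0 ends [344.1 200.6] [494.5 179.6] len 151.81368203766016 mid [419.3 190.1] ang -7.934042287818413
fork 118.0 ends [494.  183.4] [346.1 203.4] len 149.240969731393 mid [420.1 193.4] ang 172.3176854834979
spoon 145.0 ends [388.8  56.4] [540.9  42.7] len 152.76402415776883 mid [464.9  49.6] ang -5.153674759301213
spoon 122.0 ends [539.9  55. ] [393.   55.9] len 146.89511562544106 mid [466.4  55.5] ang 179.6309860609778
tin [[ 493.6 -394.2]] [[ 487.6 -388.2]] jar [[ 731.7 -290.1]] [[ 725.5 -276.3]] mug [[816.2 -56.4]] dk [[ 493.3 -235.3]
 [ 512.2 -152.3]] butter [[731.4 286.2]]
tray rim scene [[475.7 448.2]
 [599.9 433.2]
 [588.  255.7]
 [458.5 273.1]] side [[582.6 277.3]
 [452.1 277. ]]
```

Emit:
{"op": "carry_out", "data": {"increments": [{"turn":-7},{"turn":-7},{"x":-0.044,"y":-0.028},{"x":-0.044,"y":-0.028},{"x":-0.044,"y":-0.028},{"x":-0.044,"y":-0.028},{"x":-0.044,"y":-0.028},{"x":-0.044,"y":-0.028},{"x":-0.044,"y":-0.028},{"x":-0.044,"y":-0.028}]}}

```text
invalid input
```

```bash
cat >> h.py <<'E'
def st(s):
    q=s['eef_rot'];M=Rn.from_quat([q[1],q[2],q[3],q[0]]).as_matrix();h=np.degrees(np.arctan2(M[1,0],M[0,0]))
    print('t',round(s['time_s'],2),'pos',s['eef_pos'].round(1),'head',round(h,1),'tilt',round(M[2,2],4),'q',s['q'].round(2),'w',round(s['grip_width'],1));return M
def go(s,x,y,z=None):
    M=st(s);p=s['eef_pos'];print('go',(M.T@(np.array([x,y,p[2] if z is None else z])-p)).round(1))
def wrist(name):
    s=ctrl.get_state();I=vision.grab_frame('wrist');cv2.imwrite(f'pics/{name}.png',I);st(s);return I,cam('wrist',s),s
E
python3 - <<'E'
from h import *
I,c,s=wrist('w1')
b=blob(I,(105,110,40),(125,255,255),k=5)
w=plane(c,b[:,0],25);print(cv2.boundingRect(b),cv2.minAreaRect(w.astype(np.float32)))
E
```

```text
t 0.15 pos [252.  625.7 235.9] head 158.1 tilt -1.0 q [-1.3   0.48  0.02  1.56 -0.01  1.11 -0.08] w 88.0
(154, 325, 59, 17) ((446.6219787597656, 415.8257141113281), (91.36402130126953, 28.384057998657227), 76.608642578125)
```

View pics/w1.png

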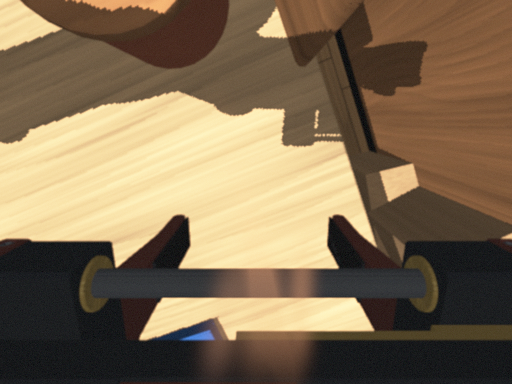

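The move was refused and the picture is unchanged. I'll give every row all its fields.

Emit:
{"op": "carry_out", "data": {"increments": [{"x":0,"y":0,"z":0,"turn":-7,"grip":1},{"x":0,"y":0,"z":0,"turn":-7,"grip":1},{"x":-0.044,"y":-0.028,"z":0,"turn":0,"grip":1},{"x":-0.044,"y":-0.028,"z":0,"turn":0,"grip":1},{"x":-0.044,"y":-0.028,"z":0,"turn":0,"grip":1},{"x":-0.044,"y":-0.028,"z":0,"turn":0,"grip":1},{"x":-0.044,"y":-0.028,"z":0,"turn":0,"grip":1},{"x":-0.044,"y":-0.028,"z":0,"turn":0,"grip":1},{"x":-0.044,"y":-0.028,"z":0,"turn":0,"grip":1},{"x":-0.044,"y":-0.028,"z":0,"turn":0,"grip":1}], "grip_force": 15}}

```text
time_s: 1.45
eef_pos: [570.9, 354.5, 236.6]
eef_rot: [-0.0, 0.069, 0.998, 0.0]
force: [0.6, 0.1, -0.1]
grip_width: 87.9
gripper_force: 0.0
```

Run:
```python
from h import *
I,c,s=wrist('w2')
b=blob(I,(105,110,40),(125,255,255),k=5)
w=plane(c,b[:,0],25);print(cv2.boundingRect(b),cv2.minAreaRect(w.astype(np.float32)))
```

```text
t 1.45 pos [570.9 354.5 236.6] head 172.1 tilt -1.0 q [-0.7   0.47  0.08  1.57 -0.04  1.1   0.82] w 87.9
(181, 70, 156, 122) ((519.70751953125, 365.35833740234375), (188.31771850585938, 132.5486297607422), 88.93843841552734)
```

View pics/w2.png

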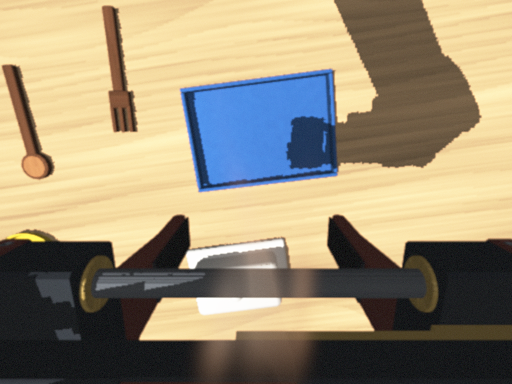

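The whole tray is in view, with its corners near (182,90), (333,71), (337,175) and (200,190). Its size measures 188x132, which matches the 190x135 given. The fork is at (117,70) and the spoon at (25,120).

Emit:
{"op": "carry_out", "data": {"increments": [{"x":0.002,"y":-0.053,"z":0,"turn":0,"grip":1},{"x":0.002,"y":-0.053,"z":0,"turn":0,"grip":1},{"x":0.002,"y":-0.053,"z":0,"turn":0,"grip":1},{"x":0.002,"y":-0.053,"z":0,"turn":0,"grip":1},{"x":0.002,"y":-0.053,"z":0,"turn":0,"grip":1},{"x":0.002,"y":-0.053,"z":0,"turn":0,"grip":1},{"x":0.002,"y":-0.053,"z":0,"turn":0,"grip":1},{"x":0.002,"y":-0.053,"z":0,"turn":0,"grip":1},{"x":0,"y":0,"z":0,"turn":0,"grip":1}]}}

```text
time_s: 2.62
eef_pos: [494.3, -66.4, 236.8]
eef_rot: [-0.0, 0.073, 0.997, -0.001]
force: [0.4, 0.4, 0.3]
grip_width: 88.0
gripper_force: 0.0
```

Run:
```python
from h import *
I,c,s=wrist('w3')
b=blob(I,(50,120,40),(75,255,255));print('pot',cv2.boundingRect(b),cen(b),plane(c,cv2.minEnclosingCircle(b)[0],44))
b=blob(I,(4,165,60),(14,255,255),k=5);print('cup',cv2.boundingRect(b),cen(b),plane(c,cv2.minEnclosingCircle(b)[0],68))
```

```text
t 2.62 pos [494.3 -66.4 236.8] head 171.6 tilt -1.0 q [-0.21  0.18  0.24  1.98 -0.05  0.98  1.49] w 88.0
pot (140, 105, 42, 41) [160.01932182 125.14267434] [[ 414.92186952 -176.60655581]]
cup (240, 135, 46, 52) [269.11104617 158.67387493] [[471.5977261  -60.05844452]]
```

View pics/w3.png

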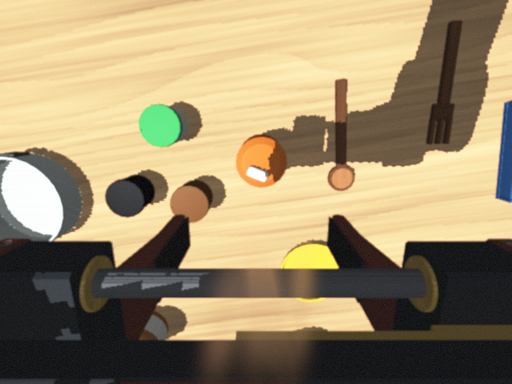

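The picture shows the cup at (261,161), pot at (160,125), spoon at (341,130), fork at (447,80), and parts of the saucer and tin. The cup and pot positions agree with the earlier triangulation to 2 mm, so I'm grasping the cup.

Emit:
{"op": "carry_out", "data": {"increments": [{"x":0.0225,"y":0.003,"z":0.02,"turn":0,"grip":1},{"x":0,"y":0,"z":0.05,"turn":0,"grip":1},{"x":0,"y":0,"z":0.05,"turn":0,"grip":1},{"x":0,"y":0,"z":0.04,"turn":0,"grip":1},{"x":0,"y":0,"z":0.037,"turn":0,"grip":1},{"x":0,"y":0,"z":0,"turn":0,"grip":0.5},{"x":0,"y":0,"z":0,"turn":0,"grip":0.5},{"x":0,"y":0,"z":0,"turn":0,"grip":0.5},{"x":0,"y":0,"z":0,"turn":0,"grip":0.5},{"x":0,"y":0,"z":0,"turn":0,"grip":0.5}], "grip_force": 15}}

```text
time_s: 3.92
eef_pos: [474.8, -55.7, 41.0]
eef_rot: [0.001, 0.069, 0.998, 0.0]
force: [-1.2, 0.4, 8.4]
grip_width: 60.0
gripper_force: 15.0
```

Run:
```python
from h import *
go(ctrl.get_state(),664.5,-9)
S=cv2.imread('pics/scene0.png');cs=cam('scene')
```

```text
t 3.92 pos [474.8 -55.7  41. ] head 172.1 tilt -1.0 q [-0.15  0.46  0.17  2.18 -0.16  0.51  1.57] w 60.0
go [-181.4   72.5    0.5]
```

Emit:
{"op": "carry_out", "data": {"increments": [{"x":0,"y":0,"z":-0.03,"turn":0,"grip":0.5},{"x":0,"y":0,"z":-0.04,"turn":0,"grip":0.5},{"x":-0.036,"y":0.0145,"z":0,"turn":0,"grip":0.5},{"x":-0.036,"y":0.0145,"z":0,"turn":0,"grip":0.5},{"x":-0.036,"y":0.0145,"z":0,"turn":0,"grip":0.5},{"x":-0.036,"y":0.0145,"z":0,"turn":0,"grip":0.5},{"x":-0.037,"y":0.0145,"z":0,"turn":0,"grip":0.5},{"x":0,"y":0,"z":0.03,"turn":0,"grip":0.5},{"x":0,"y":0,"z":0.02,"turn":0,"grip":0.5},{"x":0,"y":0,"z":0,"turn":0,"grip":0.5}]}}

```text
time_s: 5.18
eef_pos: [660.8, -9.4, 57.9]
eef_rot: [-0.002, 0.069, 0.998, -0.0]
force: [-0.2, -0.7, -0.4]
grip_width: 60.2
gripper_force: 15.0
```

Run:
```python
from h import *
s=ctrl.get_state();go(s,664.5,-9,45);print(s['force'])
I=vision.grab_frame('scene')
cv2.imwrite('pics/s2.png',cv2.resize(I[150:270,140:340],(800,480),interpolation=cv2.INTER_CUBIC))
```

```text
t 5.17 pos [660.8  -9.4  57.9] head 172.0 tilt -1.0 q [-0.21  0.66  0.19  1.73 -0.17  0.78  1.49] w 60.2
go [-3.6  0.9 12.9]
[-0.20263966 -0.73976949 -0.35982929]
```

View pics/s2.png

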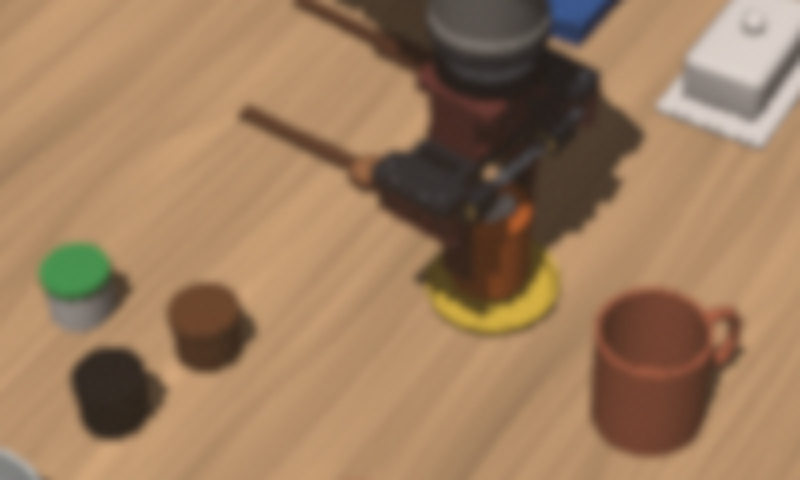

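The cup hangs upright over the saucer, at crop (500,240).

Emit:
{"op": "carry_out", "data": {"increments": [{"x":-0.003,"y":0,"z":0.005,"turn":0,"grip":0.5},{"x":0,"y":0,"z":0.004,"turn":0,"grip":0.5},{"x":0,"y":0,"z":0.003,"turn":0,"grip":0.5},{"x":0,"y":0,"z":0,"turn":0,"grip":0.5},{"x":0,"y":0,"z":0,"turn":0,"grip":0.5}]}}

```text
time_s: 5.85
eef_pos: [665.9, -9.5, 47.8]
eef_rot: [0.0, 0.069, 0.998, 0.0]
force: [-0.3, 0.4, -1.0]
grip_width: 59.7
gripper_force: 15.0
```

Emit:
{"op": "carry_out", "data": {"increments": [{"x":0,"y":0,"z":0.002,"turn":0,"grip":0.5},{"x":0,"y":0,"z":0.001,"turn":0,"grip":0.5},{"x":0,"y":0,"z":0,"turn":0,"grip":0.5}]}}

```text
time_s: 6.22
eef_pos: [666.0, -9.5, 45.1]
eef_rot: [0.0, 0.069, 0.998, 0.0]
force: [-1.7, 0.0, 3.3]
grip_width: 60.1
gripper_force: 15.0
```

Emit:
{"op": "carry_out", "data": {"increments": [{"x":0,"y":0,"z":0,"turn":0,"grip":0.95},{"x":0,"y":0,"z":0,"turn":0,"grip":0.95},{"x":0,"y":0,"z":0,"turn":0,"grip":0.95},{"x":0,"y":0,"z":-0.04,"turn":0,"grip":1},{"x":0,"y":0,"z":-0.05,"turn":0,"grip":1},{"x":0,"y":0,"z":-0.05,"turn":0,"grip":1},{"x":0.04,"y":-0.036,"z":0,"turn":0,"grip":1},{"x":0.04,"y":-0.036,"z":0,"turn":0,"grip":1},{"x":0.04,"y":-0.036,"z":0,"turn":0,"grip":1},{"x":0.04,"y":-0.036,"z":0,"turn":0,"grip":1}]}}

```text
time_s: 7.48
eef_pos: [486.0, -131.0, 184.7]
eef_rot: [0.0, 0.069, 0.998, -0.0]
force: [1.0, -0.1, 0.8]
grip_width: 87.8
gripper_force: 0.0
```

Run:
```python
from h import *
go(ctrl.get_state(),415.5,-177,100)
cs,cd=cam('scene'),cam('side')
S,D=vision.grab_frame('scene'),vision.grab_frame('side');cv2.imwrite('pics/s3.png',S)
a,b=blob(S,(50,120,40),(75,255,255),roi=(140,200,180,240)),blob(D,(50,120,40),(75,255,255),roi=(310,150,355,200));print('pot',tri(cs,cen(a),cd,cen(b)))
cv2.imwrite('pics/d3.png',cv2.resize(D[100:250,130:370],(800,500),interpolation=cv2.INTER_CUBIC))
```

```text
t 7.47 pos [ 486.  -131.   184.7] head 172.1 tilt -1.0 q [-0.09  0.26  0.27  2.03 -0.09  0.86  1.66] w 87.8
go [ 63.5 -55.3  84.7]
pot [ 415.56797345 -177.2400941    38.38476851]
```

View pics/d3.png

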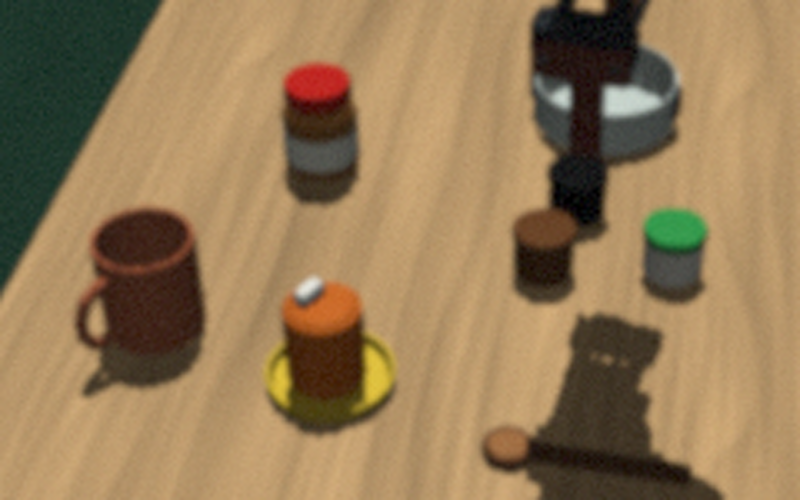

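The cup stands upright near the middle of the saucer, at crop (325,340). The pot is still at (415.5,-177), crop (675,250).

Emit:
{"op": "carry_out", "data": {"increments": [{"x":0.0315,"y":-0.0275,"z":0,"turn":0,"grip":1},{"x":0.0315,"y":-0.0275,"z":0,"turn":0,"grip":1},{"x":0,"y":0,"z":0.05,"turn":0,"grip":1},{"x":0,"y":0,"z":0.035,"turn":0,"grip":1},{"x":0,"y":0,"z":0,"turn":0,"grip":1},{"x":0,"y":0,"z":0,"turn":0,"grip":1}]}}

```text
time_s: 8.32
eef_pos: [418.5, -176.0, 100.6]
eef_rot: [0.001, 0.069, 0.998, -0.0]
force: [0.4, -0.4, 0.0]
grip_width: 88.0
gripper_force: 0.0
```

Run:
```python
from h import *
go(ctrl.get_state(),415.5,-177,25)
```

```text
t 8.32 pos [ 418.5 -176.   100.6] head 172.1 tilt -1.0 q [ 0.03  0.32  0.28  2.2  -0.15  0.63  1.84] w 88.0
go [ 2.9 -1.4 75.6]
```

Emit:
{"op": "carry_out", "data": {"increments": [{"x":0.003,"y":-0.001,"z":0.03,"turn":0,"grip":1},{"x":0,"y":0,"z":0.03,"turn":0,"grip":1},{"x":0,"y":0,"z":0.02,"turn":0,"grip":1},{"x":0,"y":0,"z":0,"turn":0,"grip":0.4},{"x":0,"y":0,"z":0,"turn":0,"grip":0.4},{"x":0,"y":0,"z":0,"turn":0,"grip":0.4},{"x":0,"y":0,"z":0,"turn":0,"grip":0.4},{"x":0,"y":0,"z":0,"turn":0,"grip":0.4},{"x":0,"y":0,"z":0,"turn":0,"grip":0.4}]}}

```text
time_s: 9.45
eef_pos: [415.0, -176.5, 20.4]
eef_rot: [0.001, 0.069, 0.998, 0.0]
force: [-1.9, 0.7, 7.4]
grip_width: 51.5
gripper_force: 15.0
```

Emit:
{"op": "carry_out", "data": {"increments": [{"x":0,"y":0,"z":-0.03,"turn":0,"grip":0.4},{"x":0,"y":0,"z":-0.05,"turn":0,"grip":0.4},{"x":0,"y":0,"z":-0.05,"turn":0,"grip":0.4},{"x":-0.034,"y":-0.036,"z":0,"turn":0,"grip":0.4},{"x":-0.034,"y":-0.036,"z":0,"turn":0,"grip":0.4},{"x":-0.034,"y":-0.036,"z":0,"turn":0,"grip":0.4},{"x":-0.034,"y":-0.036,"z":0,"turn":0,"grip":0.4},{"x":-0.034,"y":-0.036,"z":0,"turn":0,"grip":0.4},{"x":0,"y":0,"z":0,"turn":0,"grip":0.4},{"x":0,"y":0,"z":0,"turn":0,"grip":0.4}]}}

```text
time_s: 10.7
eef_pos: [557.2, -377.4, 149.0]
eef_rot: [-0.001, 0.069, 0.998, 0.001]
force: [-0.5, 0.7, -1.2]
grip_width: 51.2
gripper_force: 15.0
```

Run:
```python
from h import *
I,c,s=wrist('w4')
```

```text
t 10.7 pos [ 557.2 -377.4  149. ] head 172.1 tilt -1.0 q [ 0.27  0.58  0.34  1.65 -0.23  0.95  2.12] w 51.2
```

View pics/w4.png

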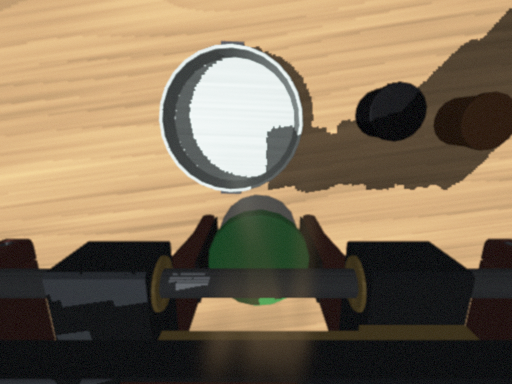

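The tin is fully in view: its rim spans columns 160 to 302 and rows 43 to 192. The pot hangs level in the jaws at (258,245).

Run:
```python
from h import *
s=ctrl.get_state();c=cam('wrist',s)
p=plane(c,[(160.5,115),(302,115),(231,44),(231,191)],42);print(p,np.linalg.norm(p[0]-p[1]),np.linalg.norm(p[2]-p[3]))
x,y=(p[0]+p[1])/2;X,Y=(p[2]+p[3])/2;print(x,y,X,Y);go(s,X,Y,60)
```

```text
[[ 471.85030542 -454.40083833]
 [ 489.59235826 -328.00475312]
 [ 423.37794205 -381.91647946]
 [ 550.61711997 -403.04425374]] 127.63522552378787 128.9813600615071
480.72133183936796 -391.20279572408634 486.9975310108025 -392.4803665965072
t 10.75 pos [ 557.2 -376.9  149.2] head 172.1 tilt -1.0 q [ 0.27  0.58  0.34  1.65 -0.23  0.95  2.12] w 51.6
go [ 67.3 -25.2  89.3]
```

Emit:
{"op": "carry_out", "data": {"increments": [{"x":0.033,"y":-0.0125,"z":0,"turn":0,"grip":0.4},{"x":0.033,"y":-0.0125,"z":0,"turn":0,"grip":0.4},{"x":0,"y":0,"z":0.04,"turn":0,"grip":0.4},{"x":0,"y":0,"z":0.04,"turn":0,"grip":0.4},{"x":0,"y":0,"z":0.03,"turn":0,"grip":0.4},{"x":0,"y":0,"z":0.006,"turn":0,"grip":0.4},{"x":0,"y":0,"z":0,"turn":0,"grip":0.4},{"x":0,"y":0,"z":0,"turn":0,"grip":0.4}]}}

```text
time_s: 11.75
eef_pos: [489.9, -394.3, 35.3]
eef_rot: [0.001, 0.069, 0.998, -0.001]
force: [0.9, -1.2, -0.2]
grip_width: 51.6
gripper_force: 15.0
```

Emit:
{"op": "carry_out", "data": {"increments": [{"x":0.001,"y":0.002,"z":0.004,"turn":0,"grip":0.4},{"x":0,"y":0,"z":0.003,"turn":0,"grip":0.4},{"x":0,"y":0,"z":0.002,"turn":0,"grip":0.4},{"x":0,"y":0,"z":0.001,"turn":0,"grip":0.4},{"x":0,"y":0,"z":0,"turn":0,"grip":0.4},{"x":0,"y":0,"z":0,"turn":0,"grip":0.4}]}}

```text
time_s: 12.5
eef_pos: [488.3, -391.6, 24.4]
eef_rot: [-0.0, 0.069, 0.998, 0.0]
force: [-3.2, 3.3, 8.7]
grip_width: 51.2
gripper_force: 15.0
```

Emit:
{"op": "carry_out", "data": {"increments": [{"x":0,"y":0,"z":0,"turn":0,"grip":0.75},{"x":0,"y":0,"z":0,"turn":0,"grip":0.75},{"x":0,"y":0,"z":-0.02,"turn":0,"grip":0.75},{"x":0,"y":0,"z":-0.05,"turn":0,"grip":0.75},{"x":0,"y":0,"z":-0.055,"turn":0,"grip":0.75},{"x":0.01,"y":0.055,"z":-0.01,"turn":0,"grip":0.6},{"x":0.01,"y":0.055,"z":-0.01,"turn":0,"grip":0.6},{"x":0.01,"y":0.055,"z":0,"turn":0,"grip":0.6},{"x":0.01,"y":0.055,"z":0,"turn":0,"grip":0.6}]}}

```text
time_s: 13.62
eef_pos: [479.3, -166.8, 170.2]
eef_rot: [0.001, 0.069, 0.998, 0.0]
force: [-0.5, -0.1, 0.3]
grip_width: 52.8
gripper_force: 0.0
```

Emit:
{"op": "carry_out", "data": {"increments": [{"x":0.01,"y":0.055,"z":0,"turn":0,"grip":0.6},{"x":0.01,"y":0.055,"z":0,"turn":0,"grip":0.6},{"x":0.005,"y":0.055,"z":0,"turn":0,"grip":0.6},{"x":0,"y":0.055,"z":0,"turn":0,"grip":0.6},{"x":0,"y":0,"z":0,"turn":0,"grip":0.6},{"x":0,"y":0,"z":0,"turn":0,"grip":0.6}]}}

```text
time_s: 14.38
eef_pos: [484.9, 52.4, 169.4]
eef_rot: [0.0, 0.069, 0.998, -0.0]
force: [0.1, -0.2, 0.4]
grip_width: 52.8
gripper_force: 0.0
```

Run:
```python
from h import *
I,c,s=wrist('w5')
D=vision.grab_frame('side')
cv2.imwrite('pics/w5c.png',np.hstack([I[:300],np.zeros((300,8,3),np.uint8),cv2.resize(D[100:240,210:350],(280,300))]))
```

```text
t 14.38 pos [484.9  52.4 169.4] head 172.1 tilt -1.0 q [-0.43  0.25  0.23  2.07 -0.08  0.82  1.28] w 52.8
```

View pics/w5c.png

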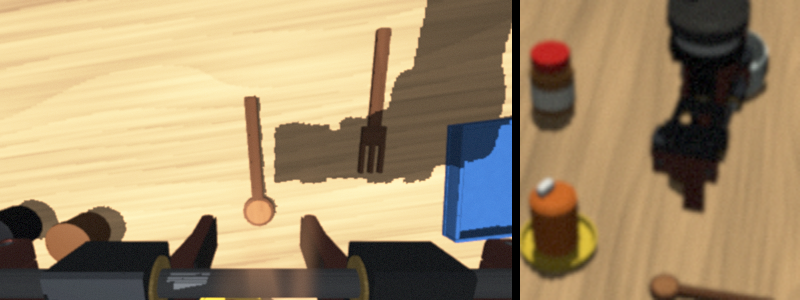

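The wrist view shows the whole spoon from (250,97) to (259,224), and the fork from (383,28) to (371,172). The cup in the saucer is unchanged.

Run:
```python
from h import *
s=ctrl.get_state();c=cam('wrist',s)
for n,p in(('spoon',[(250,97),(259,225)]),('fork',[(383,28),(371,172)])):
    a,b=plane(c,p,6);u=b-a;m=(a+b)/2;print(n,a,b,'len',np.linalg.norm(u),'mid',m,'ang',np.degrees(np.arctan2(u[1],u[0])))
    go(s,*m,60)
```

```text
spoon [391.22387439  55.04646916] [539.04256233  43.75951169] len 148.2489794666698 mid [465.13321836  49.40299042] ang -4.366447796990674
t 14.47 pos [484.7  51.4 169.1] head 171.9 tilt -1.0 q [-0.43  0.25  0.23  2.08 -0.08  0.82  1.27] w 52.6
go [ 19.2  -4.7 109.1]
fork [344.55238295 199.15134689] [492.51193806 181.28837805] len 149.03394111811892 mid [418.53216051 190.21986247] ang -6.8839301706972735
t 14.47 pos [484.7  51.4 169.1] head 171.9 tilt -1.0 q [-0.43  0.25  0.23  2.08 -0.08  0.82  1.27] w 52.6
go [ 85.1 128.2 109. ]
```

Emit:
{"op": "carry_out", "data": {"increments": [{"x":0.019,"y":-0.004,"z":0.03,"turn":-3.7,"grip":0.6},{"x":0,"y":0,"z":0.05,"turn":0,"grip":0.6},{"x":0,"y":0,"z":0.04,"turn":0,"grip":0.6},{"x":0,"y":0,"z":0.015,"turn":0,"grip":0.6},{"x":0,"y":0,"z":0,"turn":0,"grip":0.6},{"x":0,"y":0,"z":0,"turn":0,"grip":0.6}]}}

```text
time_s: 15.22
eef_pos: [466.4, 51.5, 34.9]
eef_rot: [0.001, 0.037, 0.999, 0.0]
force: [0.4, -0.6, 0.2]
grip_width: 52.6
gripper_force: 0.0
```

Emit:
{"op": "carry_out", "data": {"increments": [{"x":0.001,"y":-0.002,"z":0.012,"turn":0,"grip":0.6},{"x":0,"y":0,"z":0.006,"turn":0,"grip":0.6},{"x":0,"y":0,"z":0,"turn":0,"grip":0.0},{"x":0,"y":0,"z":0,"turn":0,"grip":0.0},{"x":0,"y":0,"z":0,"turn":0,"grip":0.0},{"x":0,"y":0,"z":0,"turn":0,"grip":0.0},{"x":0,"y":0,"z":0,"turn":0,"grip":0.0}]}}

```text
time_s: 16.1
eef_pos: [464.4, 49.9, 15.8]
eef_rot: [0.0, 0.037, 0.999, 0.0]
force: [0.4, 0.3, 0.2]
grip_width: 13.8
gripper_force: 15.0
```

Emit:
{"op": "carry_out", "data": {"increments": [{"x":0,"y":0,"z":-0.05,"turn":0,"grip":0.0},{"x":0,"y":0,"z":-0.05,"turn":0,"grip":0.0},{"x":-0.01,"y":0.053,"z":0,"turn":0,"grip":0.0},{"x":-0.01,"y":0.053,"z":0,"turn":0,"grip":0.0},{"x":-0.01,"y":0.053,"z":0,"turn":0,"grip":0.0},{"x":-0.01,"y":0.053,"z":0,"turn":0,"grip":0.0},{"x":-0.009,"y":0.054,"z":0,"turn":0,"grip":0.0},{"x":-0.009,"y":0.054,"z":0,"turn":0,"grip":0.0}]}}

```text
time_s: 17.1
eef_pos: [545.8, 366.2, 115.5]
eef_rot: [-0.0, 0.037, 0.999, -0.0]
force: [0.3, -0.2, -1.0]
grip_width: 13.7
gripper_force: 15.0
```

Emit:
{"op": "carry_out", "data": {"increments": [{"x":0,"y":0,"z":0,"turn":10,"grip":0.0},{"x":0,"y":0,"z":0,"turn":10,"grip":0.0},{"x":0,"y":0,"z":0,"turn":10,"grip":0.0},{"x":0,"y":0,"z":0,"turn":10,"grip":0.0},{"x":0,"y":0,"z":0,"turn":10,"grip":0.0},{"x":0,"y":0,"z":0,"turn":10,"grip":0.0},{"x":0,"y":0,"z":0,"turn":10,"grip":0.0},{"x":0,"y":0,"z":0,"turn":10,"grip":0.0},{"x":0,"y":0,"z":0,"turn":7,"grip":0.0},{"x":0,"y":0,"z":0,"turn":0,"grip":0.0}]}}

```text
time_s: 18.35
eef_pos: [545.3, 364.7, 115.3]
eef_rot: [0.0, 0.714, 0.7, -0.0]
force: [-0.4, 1.0, -0.5]
grip_width: 14.0
gripper_force: 15.0
```

Run:
```python
from h import *
I,c,s=wrist('w6')
go(s,546,365,23)
b=blob(I,(105,110,40),(125,255,255),k=5);print(cv2.boundingRect(b))
```

```text
t 18.35 pos [545.3 364.7 115.3] head 88.9 tilt -1.0 q [-1.07  0.63  0.55  1.73 -0.41  0.89 -0.36] w 14.0
t 18.35 pos [545.3 364.7 115.3] head 88.9 tilt -1.0 q [-1.07  0.63  0.55  1.73 -0.41  0.89 -0.36] w 14.0
go [ 0.4  0.7 92.3]
(148, 87, 163, 156)
```

View pics/w6.png

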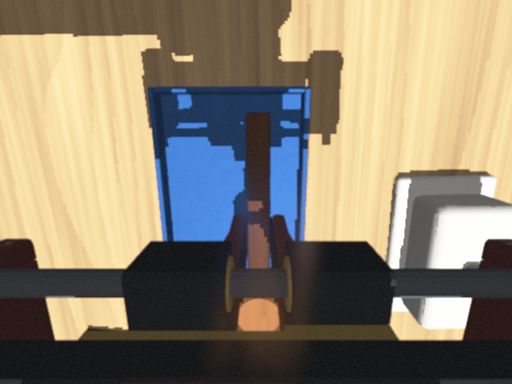

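The spoon runs parallel to the tray's walls at (258,180), inside the right half. The butter dish is well clear of it.

Emit:
{"op": "carry_out", "data": {"increments": [{"x":0,"y":0,"z":0.04,"turn":0,"grip":0.0},{"x":0,"y":0,"z":0.035,"turn":0,"grip":0.0},{"x":0,"y":0,"z":0.013,"turn":0,"grip":0.0},{"x":0,"y":0,"z":0.004,"turn":0,"grip":0.0},{"x":0,"y":0,"z":0,"turn":0,"grip":0.0},{"x":0,"y":0,"z":0,"turn":0,"grip":0.0}]}}

```text
time_s: 19.15
eef_pos: [546.5, 365.1, 24.9]
eef_rot: [0.0, 0.715, 0.7, 0.001]
force: [-0.8, -0.5, -0.7]
grip_width: 13.9
gripper_force: 15.0
```

Emit:
{"op": "carry_out", "data": {"increments": [{"x":0,"y":0,"z":0.002,"turn":0,"grip":0.0},{"x":0,"y":0,"z":0.002,"turn":0,"grip":0.0},{"x":0,"y":0,"z":0,"turn":0,"grip":0.0},{"x":0,"y":0,"z":0,"turn":0,"grip":0.35},{"x":0,"y":0,"z":0,"turn":0,"grip":0.35},{"x":0,"y":0,"z":-0.02,"turn":0,"grip":0.35},{"x":0,"y":0,"z":-0.05,"turn":0,"grip":0.35},{"x":0,"y":0,"z":-0.05,"turn":0,"grip":0.5}]}}

```text
time_s: 20.15
eef_pos: [545.8, 364.4, 142.0]
eef_rot: [0.0, 0.715, 0.699, 0.0]
force: [0.8, 1.3, 0.7]
grip_width: 37.6
gripper_force: 0.0
```

Emit:
{"op": "carry_out", "data": {"increments": [{"x":-0.044,"y":-0.031,"z":0,"turn":0,"grip":0.6},{"x":-0.044,"y":-0.031,"z":0,"turn":0,"grip":0.6},{"x":-0.044,"y":-0.031,"z":0,"turn":0,"grip":0.6},{"x":-0.044,"y":-0.031,"z":0,"turn":0,"grip":0.6},{"x":0,"y":0,"z":0,"turn":-10,"grip":0.6},{"x":0,"y":0,"z":0,"turn":-10,"grip":0.6},{"x":0,"y":0,"z":0,"turn":-10,"grip":0.6},{"x":0,"y":0,"z":0,"turn":-10,"grip":0.6},{"x":0,"y":0,"z":0,"turn":-10,"grip":0.6},{"x":0,"y":0,"z":0,"turn":-10,"grip":0.6}]}}

```text
time_s: 21.4
eef_pos: [418.4, 191.3, 140.8]
eef_rot: [0.0, 0.267, 0.964, 0.001]
force: [-0.2, 0.4, -0.0]
grip_width: 52.8
gripper_force: 0.0
```

Emit:
{"op": "carry_out", "data": {"increments": [{"x":0,"y":0,"z":0,"turn":-10,"grip":0.6},{"x":0,"y":0,"z":0,"turn":-10,"grip":0.6},{"x":0,"y":0,"z":0.04,"turn":-3.6,"grip":0.6},{"x":0,"y":0,"z":0.05,"turn":0,"grip":0.6},{"x":0,"y":0,"z":0.015,"turn":0,"grip":0.6},{"x":0,"y":0,"z":0,"turn":0,"grip":0.6},{"x":0,"y":0,"z":0,"turn":0,"grip":0.6}]}}

```text
time_s: 22.28
eef_pos: [419.1, 191.9, 36.2]
eef_rot: [0.001, 0.067, 0.998, 0.001]
force: [0.6, 0.3, 0.1]
grip_width: 52.7
gripper_force: 0.0
```

Run:
```python
from h import *
s=ctrl.get_state();go(s,419,190.5,17)
D=vision.grab_frame('side');S=vision.grab_frame('scene')
cv2.imwrite('pics/d7.png',np.hstack([cv2.resize(D[240:384,200:392],(400,300)),cv2.resize(S[100:220,180:340],(400,300))]))
```

```text
t 22.27 pos [419.1 191.9  36.2] head 172.3 tilt -1.0 q [-0.77  0.46  0.25  2.22 -0.24  0.48  1.1 ] w 52.7
go [-0.1 -1.4 19.2]
```

View pics/d7.png

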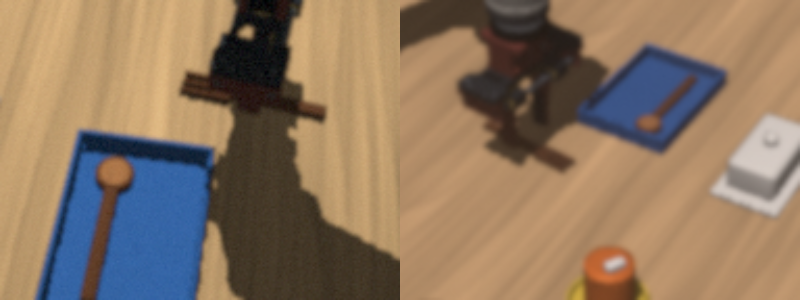

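The spoon lies flat in the tray's right half, along its length. The jaws stand over the middle of the fork.

Emit:
{"op": "carry_out", "data": {"increments": [{"x":0,"y":-0.001,"z":0.012,"turn":0,"grip":0.6},{"x":0,"y":0,"z":0.007,"turn":0,"grip":0.6},{"x":0,"y":0,"z":0,"turn":0,"grip":0.0},{"x":0,"y":0,"z":0,"turn":0,"grip":0.0},{"x":0,"y":0,"z":0,"turn":0,"grip":0.0},{"x":0,"y":0,"z":0,"turn":0,"grip":0.0},{"x":0,"y":0,"z":0,"turn":0,"grip":0.0}]}}

```text
time_s: 23.25
eef_pos: [417.9, 190.4, 15.8]
eef_rot: [0.0, 0.067, 0.998, 0.0]
force: [0.7, -0.3, 0.3]
grip_width: 13.5
gripper_force: 15.0
```

Emit:
{"op": "carry_out", "data": {"increments": [{"x":0,"y":0,"z":-0.05,"turn":0,"grip":0.0},{"x":0,"y":0,"z":-0.05,"turn":0,"grip":0.0},{"x":-0.013,"y":0.046,"z":0,"turn":0,"grip":0.0},{"x":-0.013,"y":0.046,"z":0,"turn":0,"grip":0.0},{"x":-0.013,"y":0.046,"z":0,"turn":0,"grip":0.0},{"x":-0.013,"y":0.045,"z":0,"turn":0,"grip":0.0},{"x":0,"y":0,"z":0,"turn":10,"grip":0.0},{"x":0,"y":0,"z":0,"turn":10,"grip":0.0},{"x":0,"y":0,"z":0,"turn":10,"grip":0.0},{"x":0,"y":0,"z":0,"turn":10,"grip":0.0}]}}

```text
time_s: 24.5
eef_pos: [493.4, 364.7, 115.5]
eef_rot: [-0.0, 0.406, 0.914, -0.0]
force: [0.4, -0.2, -0.4]
grip_width: 13.5
gripper_force: 15.0
```

Emit:
{"op": "carry_out", "data": {"increments": [{"x":0,"y":0,"z":0,"turn":10,"grip":0.0},{"x":0,"y":0,"z":0,"turn":10,"grip":0.0},{"x":0,"y":0,"z":0,"turn":10,"grip":0.0},{"x":0,"y":0,"z":0,"turn":10,"grip":0.0},{"x":0,"y":0,"z":0,"turn":3.4,"grip":0.0},{"x":0,"y":0,"z":0.03,"turn":0,"grip":0.0},{"x":0,"y":0,"z":0.02,"turn":0,"grip":0.0},{"x":0,"y":0,"z":0,"turn":0,"grip":0.0}]}}

```text
time_s: 25.5
eef_pos: [492.5, 364.1, 64.0]
eef_rot: [-0.0, 0.713, 0.701, -0.002]
force: [-0.4, 0.2, 0.3]
grip_width: 13.7
gripper_force: 15.0
```

Run:
```python
from h import *
s=ctrl.get_state();go(s,494,365,20.8)
```

```text
t 25.5 pos [492.5 364.1  64. ] head 89.0 tilt -1.0 q [-1.18  0.67  0.62  1.87 -0.54  0.78 -0.29] w 13.7
go [ 1.   1.6 43.2]
```

Emit:
{"op": "carry_out", "data": {"increments": [{"x":0.001,"y":0.001,"z":0.03,"turn":0,"grip":0.0},{"x":0,"y":0,"z":0.009,"turn":0,"grip":0.0},{"x":0,"y":0,"z":0.002,"turn":0,"grip":0.0},{"x":0,"y":0,"z":0.002,"turn":0,"grip":0.0},{"x":0,"y":0,"z":0,"turn":0,"grip":0.0},{"x":0,"y":0,"z":0,"turn":0,"grip":0.0}]}}

```text
time_s: 26.25
eef_pos: [494.9, 366.0, 23.1]
eef_rot: [-0.0, 0.713, 0.701, 0.0]
force: [-0.8, 0.1, -0.5]
grip_width: 14.0
gripper_force: 15.0
```

Emit:
{"op": "carry_out", "data": {"increments": [{"x":0,"y":0,"z":0,"turn":0,"grip":0.35},{"x":0,"y":0,"z":0,"turn":0,"grip":0.35},{"x":0,"y":0,"z":0,"turn":0,"grip":0.35},{"x":0,"y":0,"z":-0.02,"turn":0,"grip":0.35},{"x":0,"y":0,"z":-0.05,"turn":0,"grip":0.35},{"x":0,"y":0,"z":-0.05,"turn":0,"grip":0.35},{"x":-0.045,"y":0,"z":-0.04,"turn":0,"grip":0.35},{"x":-0.04,"y":0,"z":-0.04,"turn":0,"grip":0.35},{"x":0,"y":0,"z":0,"turn":0,"grip":0.35},{"x":0,"y":0,"z":0,"turn":0,"grip":0.35}]}}

```text
time_s: 27.5
eef_pos: [492.8, 281.6, 223.1]
eef_rot: [-0.001, 0.713, 0.701, 0.001]
force: [-0.2, -0.2, 0.0]
grip_width: 30.7
gripper_force: 0.0
```

Run:
```python
from h import *
np.set_printoptions(precision=1,suppress=True)
I,c,s=wrist('w8')
S,D=vision.grab_frame('scene'),vision.grab_frame('side');cs,cd=cam('scene'),cam('side')
G=((50,120,40),(75,255,255))
try:
    a,b=[max(cv2.findContours(cv2.inRange(cv2.cvtColor(X,cv2.COLOR_BGR2HSV),*G)[:260],cv2.RETR_EXTERNAL,2)[0],key=cv2.contourArea) for X in(S,D[:, :380])]
    print('pot',tri(cs,cen(a),cd,cen(b)))
except Exception as e: print(e)
a,b=blob(S,(4,165,60),(13,255,255),roi=(240,180,285,235)),blob(D,(4,165,40),(17,255,255),roi=(205,160,255,235));print('cup',tri(cs,cen(a),cd,cen(b)),cv2.boundingRect(a),cv2.boundingRect(b))
L=cv2.resize(I[:240],(400,188));M=cv2.resize(S[190:330,90:290],(400,280));N=cv2.resize(D[90:230,190:390],(400,280))
o=np.zeros((480,800,3),np.uint8);o[:188,:400]=L;o[200:,:400]=M;o[200:,400:]=N;cv2.imwrite('pics/f.png',o)
```

```text
t 27.5 pos [492.8 281.6 223.1] head 89.0 tilt -1.0 q [-1.2  0.4  0.8  1.9 -0.3  1.  -0.3] w 30.7
max() iterable argument is empty
cup [670.2  -7.3  39.2] (254, 199, 19, 29) (215, 185, 19, 35)
```

View pics/f.png

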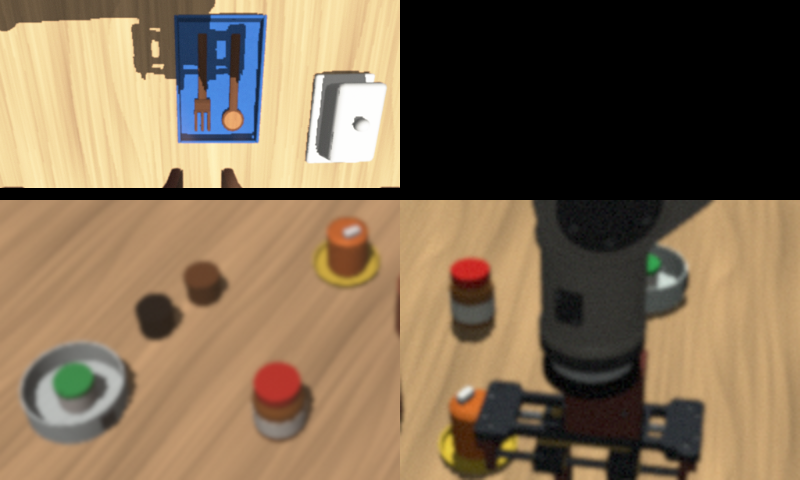

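The fork and spoon lie side by side along the tray, at (203,85) and (234,80) in the composite. The pot stands in the middle of the tin at (73,388), and the cup stands upright in the saucer at (347,250). The gripper is clear of everything, so I'm handing in.

```bash
python3 -c "
from plant import ctrl
print(ctrl.hand_in())"
```

```text
the job is handed in; nothing more can be done
None
```

I handed the job in at about 28 s without getting a verdict back: in the last pictures the fork and spoon lay side by side in the tray, the cup stood in the saucer, the pot stood in the tin, and nothing had been knocked over.

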